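# Lay out the scooter engine parts for reassembly

### The job

Lay the bearing flat and centred on top of the wooden block and stand the brass bush centred on the bearing. Stand the piston crown up on the bench squarely in front of the barrel's red flange, about 25 mm clear of it, and stand the orange filter on the stand's plate, midway between the two yellow pillars. Leave the spark plug and the steel bush standing where they are.

Things in the scene. Friction and masses are not known exactly. Their poses are not given: they have to be found in the camera images.
- piston: Loose pale bare-aluminium piston with two dark ring grooves near the top, standing crown up: a plain cylinder 56 mm in diameter, 48 mm tall, about 0.18 kg. Origin at the centre of its underside, z up.
- bearing: Loose flat steel ball bearing, lying flat: ring of 60 mm outer diameter, 22 mm bore, 16 mm thick, a circle of black dots on its face, about 0.16 kg. Origin at the centre of its underside, z up.
- brass_bush: Loose golden brass bush (short tube), standing upright: 34 mm outer diameter, 18 mm bore, 30 mm tall, about 0.13 kg. It is wider than the bearing's bore, so it stands on top of the bearing. Origin at the centre of its underside, z up.
- filter: Loose orange filter cartridge with a white spot on its top, standing upright: a cylinder 50 mm in diameter, 58 mm tall, about 0.15 kg. Origin at the centre of its underside, z up.
- barrel: Fixed finned aluminium engine barrel, 90 x 90 mm, 55 mm tall (bolt heads to 57), with a dark bore in its top and a red flange on one side, roughly facing the robot (turned up to 0.35 rad). Origin at the centre of its underside, z up; its -x axis points out through the flange, whose face is 57 mm from the origin (44 mm wide, from 10 to 46 mm up). Does not move.
- block: Fixed dark wooden block, 100 x 100 mm, with a flat top 35 mm above the bench. Origin at the centre of its underside, z up, x and y along its sides. It does not move when touched.
- stand: Fixed stand: dark steel plate 90 mm (x) by 170 mm (y), 6 mm thick, with two yellow round pillars, 22 mm in diameter, tops 46 mm above the bench (studs to 49), centred at y = +70 and -70 mm. Origin at the centre of its underside: midway between the pillars, 6 mm below the plate's upper face; z up. Turned up to 0.35 rad. Does not move.
- spark_plug: Loose white-and-steel spark plug standing upright on a round dark foot of 32 mm diameter, 60 mm tall in all, 0.09 kg. Not part of the job. Origin at the centre of its underside, z up.
- steel_bush: Loose dark grey steel bush of the same shape and size as the brass one (34 mm diameter, 30 mm tall), standing upright. Not part of the job. Origin at the centre of its underside, z up.
There are look-alikes about, which are no part of the job. Of the things that look like the block, take the one that is farthest to the robot's left at the start.

How it is judged (in metres and radians):
At the end, for the whole second after the job is handed in: Released, at rest, upright (0.15 rad): bearing on the block within 13 mm of centre; brass bush on the bearing within 8 mm of centre; piston on the bench within 14 mm of the flange's centre line, 11 to 45 mm clear of its face; filter on the stand's plate within 13 mm of midway between the pillars (x of piston in the frame of barrel between -0.13 and -0.096 m and y of piston in the frame of barrel between -0.014 and 0.014 m and height (world z) of piston between -0.004 and 0.004 m and angle between each of piston, bearing, brass_bush, filter's own z axis and vertical below 0.15 rad and linear speed of each of piston, bearing, brass_bush, filter below 0.02 m/s and angular speed of each of piston, bearing, brass_bush, filter below 0.3 rad/s and horizontal distance between bearing and block below 0.013 m and z of bearing in the frame of block between 0.031 and 0.039 m and horizontal distance between brass_bush and bearing below 0.008 m and z of brass_bush in the frame of bearing between 0.012 and 0.02 m and horizontal distance between filter and stand below 0.013 m and z of filter in the frame of stand between 0.002 and 0.01 m); the robot touches nothing.
It fails at once if the spark plug is shifted by more than 20 mm or tipped over (distance of spark_plug from where it was at the start of the episode above 0.02 m or angle between spark_plug's own z axis and vertical above 0.4 rad).
It fails at once if the steel bush is shifted by more than 20 mm or tipped over (distance of steel_bush from where it was at the start of the episode above 0.02 m or angle between steel_bush's own z axis and vertical above 0.4 rad).
It also fails if it takes over 104 s, if anything falls off the work surface, if the arm or the gripper's body presses on something with over 40 N, if the wrist force passes 120 N, or if a joint passes its speed limit or range.

### The arm

A 6-joint arm with a two-finger parallel gripper is mounted at the origin on the work surface. World frame = base frame: x ahead of the robot, y to its left, z up, the work surface at z = 0. Lengths are in mm, angles in rad, forces in N, time in s.
With the tool pointing down it reaches from about 375 to 925 mm from the base axis. Payload 5.7 kg.
Tool frame: the origin (TCP) lies between the finger pads; the fingertips stand 11 mm ahead of it and the grasp point (between the pads) lies 8 mm behind it; z points along the fingers, y is the line along which they close (so a half turn about z gives the same grasp; the last joint's range is limited). The gripper opens to 88 mm and grips with 3 to 60 N. Pads are 20 mm wide; open, the fingers measure 115 mm over their backs; the gripper's body (75 mm by 178 mm) begins 61 mm behind the grasp point.
Start: joints at [1.102, 0.359, 1.51, -0, 1.272, -0.115], TCP at [207.87, 562.809, 233.623] pointing down, gripper open.
Joint ranges: [-2.97, 2.97], [-1.01, 2.36], [0.21, 2.38], [-0.96, 4.11], [0.2, 2.71], [-2.98, 2.98]. Speed limits (rad/s): [2.39, 2.39, 3.14, 3.14, 3.14, 3.14].

### API

Orientations are given as a rotation vector (axis times angle).
In Python, from rig import manip gives the robot as it stands.
- The arm moves only by the shell command python3 -m jog 'ROWS' [FORCE]. ROWS is text: rows parted by semicolons, each of 7 numbers parted by spaces: the shift along the tool's x, y, z each as a share of 0.12 m, from -1 to 1, then the turn, a rotation vector about the tool's x, y, z each as a share of 90 degrees, from -1 to 1, then the opening, from -1 (shut) to 1 (fully open). In form: tx ty tz rx ry rz fingers; .... A call has 1 to 5 rows; each row is the pose to reach, as a shift and turn from the pose commanded when the call began, along the tool's axes at that moment; what a row does not reach only later rows make up. A row lasts 1/12 s, in which the tool goes at most 41.7 mm and 7.16 degrees, less where a joint would pass 70% of its speed; a pose out of reach is approached as far as the arm can. A call with a number of a shift or a turn outside -1 to 1 is refused whole. A call with a gripper value outside its range is refused whole. The fingers move at their own pace and stop on an object; FORCE is the grip in N (left out, the last holds). Time passes only in rows, so rows that repeat a pose let the fingers close. It gives the time, the measured TCP pose, the force, the opening and the grip force at its end, in the units of the state.
- manip.get_obs(): the state, without advancing time (a new reading comes with each control period).
- manip.get_image(name): name is "side" or "top" or "wrist"; returns a dict with "img" (420x560x3 uint8, blue, green, red), "fov_y" (degrees; the focal length in pixels is half the picture's height over the tangent of half this angle, whatever the lens; pixels are square), "cx", "cy" (the principal point, pixels), "k1" (the pictures are not rectified: a ray, as slopes to the right and down, at radius r is drawn at 1 + k1 r^2 times it, then the intrinsics apply), "cam_to_world" (4x4, takes a point from camera to world coordinates). Camera axes: x right, y up, looking along -z (the intrinsics and any distortion apply to the point x, -y, -z); pixel columns grow to the right and rows downward; lengths in mm; the calibration is good to about 2 mm. A picture is of the moment at which its call begins. There is no depth.
- manip.finish_job(): hands the job in; it is judged then, once.
Trained networks look in a picture, given as the dict that the camera call returned (one of the last four; its "shot" number tells which), for a name from the list of things; names that differ only in an ending like _2 or _b are one class to them, and where a whole thing is asked for, a point or a joint stands for the part that bears it (a point fixed in the world has none). Each returns a list of dicts, best first, with "conf" (0 to 1); they miss things now and then, are a little off and sometimes report something else, mostly with a low value. They report only what shows in the picture. A call takes as long as a camera call. They do not tell look-alikes from the thing itself.
- manip.search_frame(picture, name): "pixel" ([column, row] in pixels, amid what is visible of it).
- manip.landmark_of(picture, name): "pixel" ([column, row] in pixels: a listed point, or the origin of a listed thing).
The state is a dict: "t": time; "joint_pos": joint angles; "qvel": joint speeds; "joint_efforts": joint torques, N m; "eef_pos": TCP position; "tcp_rot": TCP orientation; "contact_force": force on the tool from outside, world axes, zero at the start; "moment": the same for the moment, N m; "grip_width": opening from 0.0 (shut) to 1.0 (fully open); "gripper_force": force on a finger pad.
Only numpy, scipy, OpenCV 4.12 (cv2) and the standard library are available. Lean on these libraries where they do the work, as an engineer would, in place of code of your own. Each camera call takes 0.05 s, during which the arm holds its last target. There are 200 camera calls.

## Working session

There is one attempt and no reset: what is moved stays moved. The work goes in short steps, Python scripts to look and compute and a shell command to move; the robot and the scene stay as the last step left them, time stands still between calls to the robot, and variables do not carry over. Pictures are saved under pics/ and viewed, at most 14 in all, crops included, and the job is handed in when it is done.

```bash
ls; mkdir -p pics; cat > h.py <<'E'
import numpy as np, cv2
from rig import manip
def shot(n,save=None):
    p=manip.get_image(n)
    if save: cv2.imwrite('pics/'+save,p['img'])
    return p
def K(p):
    h=p['img'].shape[0]; f=h/2/np.tan(np.radians(p['fov_y'])/2); return f
def ray(p,px):
    f=K(p); d=np.array([(px[0]-p['cx'])/f,(px[1]-p['cy'])/f]); u=d.copy()
    for _ in range(20): u=d/(1+p['k1']*(u@u))
    M=np.array(p['cam_to_world']); return M[:3,3], M[:3,:3]@np.array([u[0],-u[1],-1])
def at(p,px,z):
    o,d=ray(p,px); return o+d*(z-o[2])/d[2]
def proj(p,X):
    M=np.array(p['cam_to_world']); c=M[:3,:3].T@(np.array(X,float)-M[:3,3]); u=np.array([c[0],-c[1]])/-c[2]
    u=u*(1+p['k1']*(u@u)); return u*K(p)+[p['cx'],p['cy']]
def tri(p1,a,p2,b):
    o1,d1=ray(p1,a);o2,d2=ray(p2,b)
    s=np.linalg.lstsq(np.c_[d1,-d2],o2-o1,rcond=None)[0]
    return (o1+d1*s[0]+o2+d2*s[1])/2
E
python3 - <<'E'
from h import *
np.set_printoptions(precision=1,suppress=True)
T=shot('top','top.png');S=shot('side','side.png');
print(T['cam_to_world'],T['fov_y'],S['cam_to_world'])
for n in 'piston bearing brass_bush filter barrel block stand spark_plug steel_bush'.split():
    for nm,p in(('T',T),('S',S)):
        print(n,nm,[(np.round(d['pixel']),round(d['conf'],2),at(p,d['pixel'],0)[:2]) for d in manip.landmark_of(p,n)])
print(manip.get_obs())
E
```

```text
pics
[[   0.     1.    -0.1  401. ]
 [  -1.     0.     0.   -44.4]
 [   0.     0.1    1.  1087.3]
 [   0.     0.     0.     1. ]] 50.643976425360094 [[   0.9    0.3   -0.2  264.6]
 [  -0.4    0.7   -0.6 -721.4]
 [  -0.     0.6    0.8  865.1]
 [   0.     0.     0.     1. ]]
piston T [(array([368., 274.]), 0.92, array([ 372.6, -276.4])), (array([377., 168.]), 0.69, array([ 635.5, -299.5]))]
piston S [(array([258., 314.]), 0.97, array([ 370.3, -285.4]))]
bearing T [(array([144., 266.]), 0.96, array([381.2, 271.3]))]
bearing S [(array([188., 147.]), 0.57, array([370.2, 271. ])), (array([314., 240.]), 0.26, array([ 555.7, -160.1]))]
brass_bush T [(array([300., 237.]), 0.42, array([ 460.1, -108. ]))]
brass_bush S [(array([259., 236.]), 0.47, array([444.6, -97.7]))]
filter T [(array([216., 233.]), 0.74, array([464.3,  98. ]))]
filter S [(array([241., 180.]), 0.86, array([466.1,  89.7]))]
barrel T [(array([376., 168.]), 0.73, array([ 636.9, -295.5]))]
barrel S [(array([263., 237.]), 0.72, array([ 451.2, -103.4])), (array([366., 274.]), 0.63, array([ 622.1, -290.3]))]
block T [(array([428., 2
[... 291 characters left out ...]
18.]), 0.56, array([606.3, 300.5]))]
spark_plug T [(array([199., 193.]), 0.54, array([562.9, 143.7])), (array([369., 273.]), 0.48, array([ 375.1, -278.1]))]
spark_plug S [(array([270., 155.]), 0.56, array([567.2, 144.7]))]
steel_bush T []
steel_bush S [(array([315., 243.]), 0.48, array([ 555.3, -168. ]))]
{'t': 1.0, 'joint_pos': array([ 1.1,  0.4,  1.5,  0. ,  1.3, -0.1]), 'qvel': array([-0., -0., -0., -0., -0., -0.]), 'joint_efforts': array([ -0. , -51.5, -27.1,   0.1,   0. ,  -0. ]), 'eef_pos': array([207.9, 562.8, 233.6]), 'tcp_rot': array([-0.6, -3.1,  0. ]), 'contact_force': array([0.2, 0.1, 0.1]), 'moment': array([ 0., -0.,  0.]), 'gripper_force': 0.0, 'grip_width': 0.9970290845652917}
```

View pics/top.png

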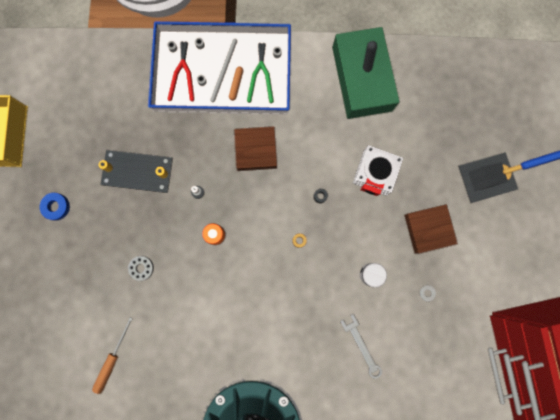

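View pics/side.png

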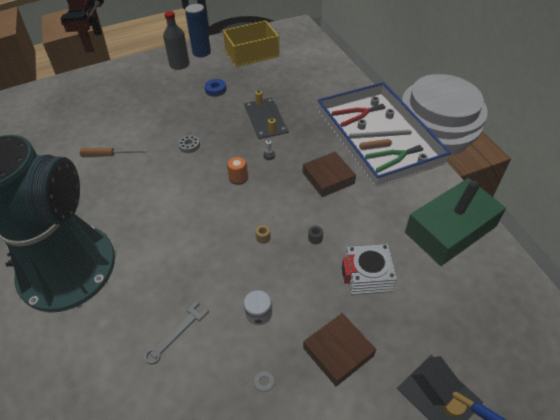

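The block candidates are (257,152) and (428,231). The robot's left is +y, so I take (257,152). The ring-like things are the bearing with dots (140,267), a blue ring (54,206) and a plain washer (428,293). The bushes are brass (300,240) and steel (321,196). The piston is (374,275), the filter (213,234), the barrel (380,170) and the stand (138,170). Next I fit silhouettes in both views.

```bash
cat > fit.py <<'E'
from h import *
from scipy.optimize import minimize
def cyl(r,h,z0=0):
    a=np.linspace(0,2*np.pi,40,endpoint=False); c=np.c_[r*np.cos(a),r*np.sin(a)]
    return np.vstack([np.c_[c,a*0+z0],np.c_[c,a*0+z0+h]])
def box(x0,x1,y0,y1,z0,z1): return np.array([[x,y,z] for x in(x0,x1) for y in(y0,y1) for z in(z0,z1)],float)
def place(P,q):
    c,s=np.cos(q[2]),np.sin(q[2]); return np.c_[q[0]+c*P[:,0]-s*P[:,1],q[1]+s*P[:,0]+c*P[:,1],P[:,2]]
SS=6
def poly(p,parts,q,off,shape):
    m=np.zeros(shape,np.uint8)
    for P in parts:
        uv=np.array([proj(p,X) for X in place(P,q)]); uv=((uv-off+.5)*SS-.5)
        cv2.fillConvexPoly(m,np.round(cv2.convexHull(uv.astype(np.float32))*16).astype(np.int32),1,shift=4)
    return m
def fit(ps,parts,q0,yaw,vis=None):
    q0=np.array(q0,float); data=[]
    for p in ps:
        uv=np.array([proj(p,X) for P in parts for X in place(P,q0)])
        lo=np.maximum(np.floor(uv.min(0)-14),0).astype(int); hi=np.ceil(uv.max(0)+14).astype(int)
        im=p['img'][lo[1]:hi[1],lo[0]:hi[0]]; im=cv2.resize(im,None,fx=SS,fy=SS,interpolation=cv2.INTER_CUBIC)
        m0=poly(p,parts,q0,lo,im.shape[:2]); k=np.ones((SS,SS),np.uint8)
        g=np.full(m0.shape,cv2.GC_BGD,np.uint8); g[cv2.dilate(m0,k,iterations=6)>0]=cv2.GC_PR_BGD
        g[m0>0]=cv2.GC_PR_FGD
        cv2.grabCut(im,g,None,np.zeros((1,65)),np.zeros((1,65)),6,cv2.GC_INIT_WITH_MASK)
        m=((g==1)|(g==3)).astype(np.uint8)
        n,l,st,_=cv2.connectedComponentsWithStats(m); 
        if n>1: m=(l==1+st[1:,4].argmax()).astype(np.uint8)
        c,_=cv2.findContours(m,cv2.RETR_EXTERNAL,cv2.CHAIN_APPROX_NONE); m=cv2.drawContours(np.zeros_like(m),c,-1,1,-1)
        data.append((p,lo,m,im))
    def cost(v):
        q=q0+np.r_[v[:2]*10,(v[2]*.2 if yaw else 0)]
        return sum(1-(lambda a:(a&m).sum()/max(1,(a|m).sum()))(poly(p,parts,q,lo,m.shape)) for p,lo,m,im in data)/len(data)
    n=3 if yaw else 2
    r=minimize(cost,np.zeros(n),method='Nelder-Mead',options=dict(initial_simplex=np.vstack([np.zeros(n),np.eye(n)]),xatol=.01,fatol=1e-4))
    q=q0+np.r_[r.x[:2]*10,(r.x[2]*.2 if yaw else 0)]
    if vis:
        for i,(p,lo,m,im) in enumerate(data):
            o=im.copy()
            for mm,col in((m,(0,255,0)),(poly(p,parts,q,lo,m.shape),(255,0,255))):
                c,_=cv2.findContours(mm,cv2.RETR_EXTERNAL,cv2.CHAIN_APPROX_NONE); cv2.drawContours(o,c,-1,col,1)
            vis.append(cv2.resize(o,(200,200)))
    return q,r.fun
E
cat > m1.py <<'E'
from fit import *
np.set_printoptions(precision=2,suppress=True)
T=shot('top');S=shot('side')
Y=lambda c:[cyl(11,43,6)]
G=dict(piston=([cyl(28,48)],(372,-280,0),0),bearing=([cyl(30,16)],(375,271,0),0),brass_bush=([cyl(17,30)],(452,-103,0),0),
filter=([cyl(25,58)],(465,94,0),0),spark_plug=([cyl(16,12),cyl(9,60)],(565,144,0),0),steel_bush=([cyl(17,30)],(555,-160,0),0),
block=([box(-50,50,-50,50,0,35)],(672,0,0.05),1),barrel=([box(-45,45,-45,45,0,55),box(-57,-45,-22,22,10,46)],(632,-293,-.25+.5),1),
stand=([box(-45,45,-85,85,0,6)],(612,300,-.1),1))
rows=[]
for n,(P,q,y) in G.items():
    v=[1]; o=[fit([T],P,q,y),fit([S],P,q,y),fit([T,S],P,q,y,v)]; rows.append(np.hstack(v[1:]))
    print(n,*[(a,round(b,3)) for a,b in o])
for p in(T,S):
    hsv=cv2.cvtColor(p['img'],cv2.COLOR_BGR2HSV)
    print('red',[(c,s) for c,s in (lambda r:zip(r[3][1:],r[2][1:,4]))(cv2.connectedComponentsWithStats(cv2.inRange(hsv,(0,170,90),(8,255,255))|cv2.inRange(hsv,(172,170,90),(180,255,255)))) if s>25])
    print('yel',[(c,s,at(p,c,46)[:2]) for c,s in (lambda r:zip(r[3][1:],r[2][1:,4]))(cv2.connectedComponentsWithStats(cv2.inRange(hsv,(18,120,110),(32,255,255)))) if 25<s<400])
rows.append(rows[0]*0)
cv2.imwrite('pics/fit.png',cv2.resize(np.vstack([np.hstack(rows[i:i+2]) for i in range(0,10,2)]),None,fx=.6,fy=.6))
E
python3 m1.py
```

```text
piston (array([ 372.9 , -280.59,    0.  ]), np.float64(0.026)) (array([ 373.06, -282.71,    0.  ]), np.float64(0.048)) (array([ 372.91, -281.37,    0.  ]), np.float64(0.049))
bearing (array([376.28, 275.68,   0.  ]), np.float64(0.026)) (array([376.04, 273.55,   0.  ]), np.float64(0.029)) (array([375.79, 273.35,   0.  ]), np.float64(0.092))
brass_bush (array([ 451.42, -105.41,    0.  ]), np.float64(0.094)) (array([ 450.74, -106.73,    0.  ]), np.float64(0.048)) (array([ 450.87, -106.28,    0.  ]), np.float64(0.069))
filter (array([460.89,  97.73,   0.  ]), np.float64(0.025)) (array([459.9 ,  93.73,   0.  ]), np.float64(0.11)) (array([460.85,  97.77,   0.  ]), np.float64(0.061))
spark_plug (array([564.54, 146.11,   0.  ]), np.float64(0.041)) (array([564.05, 142.31,   0.  ]), np.float64(0.315)) (array([564.48, 145.67,   0.  ]), np.float64(0.32))
steel_bush (array([ 560.21, -155.45,    0.  ]), np.float64(0.029)) (array([ 560.  , -157.77,    0.  ]), np.float64(0.057)) (array([ 560.26, -155.77,    0.  ]), np.float64(0.065))
block (array([673.89,   5.88,   0.08]), np.float64(0.027)) (array(
[... 585 characters left out ...]
 372.81]), np.int32(90)), (array([520.25, 381.87]), np.int32(363)), (array([525.96, 414.44]), np.int32(50))]
yel [(array([103.43, 165.03]), np.int32(74), array([619.14, 369.15])), (array([509.69, 169.9 ]), np.int32(126), array([ 630.94, -615.  ])), (array([160.16, 171.49]), np.int32(81), array([606.16, 230.91])), (array([299.16, 240.1 ]), np.int32(98), array([ 450.08, -103.92]))]
red [(array([169. ,  13.5]), np.int32(26))]
yel [(array([271.79,  29.04]), np.int32(28), array([796.69, 701.53])), (array([228.54,  38.23]), np.int32(39), array([637.35, 705.87])), (array([462.72, 397.9 ]), np.int32(69), array([ 636.04, -611.59])), (array([455.93, 406.77]), np.int32(193), array([ 615.92, -619.47]))]
```

```bash
sed -i 's/-.25+.5),1)/-.3),1)/' m1.py; python3 m1.py | grep barrel; python3 - <<'E'
from h import *
from scipy.spatial.transform import Rotation as R
o=manip.get_obs();print(R.from_rotvec(o['tcp_rot']).as_matrix().round(4)); 
W=shot('wrist');M=np.array(W['cam_to_world']);print(M.round(3),W['fov_y'],W['k1'],o['eef_pos'])
E
```

```text
barrel (array([ 625.18, -293.47,   -0.35]), np.float64(0.079)) (array([ 624.68, -293.81,   -0.37]), np.float64(0.103)) (array([ 625.12, -293.06,   -0.34]), np.float64(0.083))
[[-9.381e-01  3.464e-01 -0.000e+00]
 [ 3.464e-01  9.381e-01 -0.000e+00]
 [ 0.000e+00 -1.000e-04 -1.000e+00]]
[[ 3.46000e-01 -9.09000e-01 -2.34000e-01  1.43189e+02]
 [ 9.38000e-01  3.35000e-01  8.60000e-02  5.86330e+02]
 [ 0.00000e+00 -2.49000e-01  9.69000e-01  3.85568e+02]
 [ 0.00000e+00  0.00000e+00  0.00000e+00  1.00000e+00]] 59.44746085085593 -0.09992395267063761 [207.88034018 562.82799401 233.63406745]
```

View pics/fit.png

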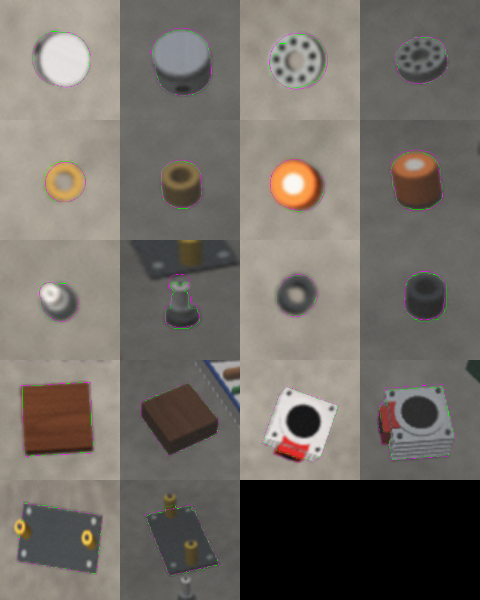

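All fits agree to about 2 mm: bearing (376,275), block (674,5), stand (614.5,301.5, yaw -0.1), barrel (625,-293, yaw -0.345). My choices match the descriptions in the crops. Next I move over the bearing.

```bash
cat > go.py <<'E'
# go.py X Y Z YAWDEG(tool x heading; 180 = -world x): distance to go in tool axes/jog units
import sys
from h import *
from scipy.spatial.transform import Rotation as R
x,y,z,w=map(float,sys.argv[1:5]); o=manip.get_obs(); A=R.from_rotvec(o['tcp_rot']); 
a=np.radians(w); B=R.from_matrix(np.c_[[np.cos(a),np.sin(a),0],[np.sin(a),-np.cos(a),0],[0,0,-1]])
d=A.inv().apply(np.array([x,y,z])-o['eef_pos'])/120
d0=B.inv().apply(np.array([x,y,z])-o['eef_pos'])/120
print('t %.2f tcp'%o['t'],o['eef_pos'].round(1),'shift',d.round(3),'(in goal axes',d0.round(3),') turn',np.round((A.inv()*B).as_rotvec()/(np.pi/2),3),'grip',round(o['grip_width']*88,1),round(o['gripper_force'],1),'F',o['contact_force'].round(1))
E
J='python3 -m jog'
python3 -m jog '-.72 -.59 .2 0 0 0 1;-.72 -.59 .2 0 0 0 1;-.72 -.59 .2 0 0 0 1;-.72 -.59 .2 0 0 0 1'
python3 -m jog '-.72 -.59 .2 0 0 0 1;-.72 -.59 .2 0 0 0 1;-.72 -.59 .2 0 0 0 1;-.72 -.59 .2 0 0 0 1'
python3 -m jog '-.71 -.59 .4 0 0 -.225 1;-.71 -.59 .4 0 0 -.225 1;-.71 -.59 .4 0 0 -.225 1;-.71 -.59 .4 0 0 -.225 1;-.71 -.59 .4 0 0 -.225 1'
python3 go.py 376 274.5 14 180
python3 - <<'E'
from h import *
W=shot('wrist','w1.png')
print(proj(W,[376,274.5,16]),[(d['pixel'],d['conf'],at(W,d['pixel'],0)) for d in manip.landmark_of(W,'bearing')])
E
```

```text
t: 1.58
eef_pos: [265.3, 461.2, 208.1]
tcp_rot: [-0.556, -3.092, 0.009]
contact_force: [-0.3, -0.3, -0.2]
grip_width: 0.997
gripper_force: 0.0
t: 1.92
eef_pos: [322.0, 366.1, 184.6]
tcp_rot: [-0.557, -3.091, 0.006]
contact_force: [0.2, 0.3, 0.9]
grip_width: 0.998
gripper_force: 0.0
t: 2.33
eef_pos: [376.8, 273.1, 136.9]
tcp_rot: [-0.004, -3.14, 0.001]
contact_force: [-0.8, 0.2, -0.9]
grip_width: 1.002
gripper_force: 0.0
t 2.33 tcp [376.8 273.1 136.9] shift [0.005 0.012 1.024] (in goal axes [0.007 0.012 1.024] ) turn [-0.    -0.001 -0.002] grip 88.2 0.0 F [-0.8  0.2 -0.9]
[278.59391755 204.85106146] [([280.9, 199.6], 0.57, array([375.61857643, 276.42812531,   0.        ]))]
```

View pics/w1.png

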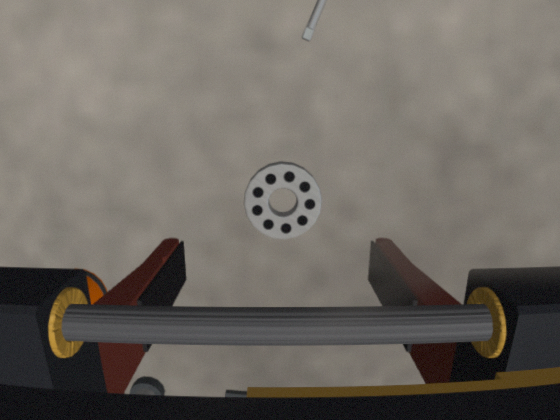

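The bearing with its black dots is at (283,201), about 3 mm off the prediction, and sits between the fingers.

```bash
python3 -m jog '.015 .02 .6 0 0 0 1;.015 .02 .8 0 0 0 1;.015 .02 .9 0 0 0 1;.015 .02 .9 0 0 0 1' | grep eef
python3 -m jog '0 0 .125 0 0 0 1;0 0 .125 0 0 0 1;0 0 .125 0 0 0 1'
python3 go.py 376 276 13.5 180
python3 -m jog '0 0 0 0 0 0 -1;0 0 0 0 0 0 -1;0 0 0 0 0 0 -1;0 0 0 0 0 0 -1;0 0 0 0 0 0 -1' 25
python3 -m jog '0 0 0 0 0 0 -1;0 0 0 0 0 0 -1;0 0 0 0 0 0 -1;0 0 0 0 0 0 -1;0 0 0 0 0 0 -1' 25
```

```text
eef_pos: [371.6, 276.8, 26.5]
t: 3.02
eef_pos: [374.8, 277.8, 15.7]
tcp_rot: [-0.001, 3.141, 0.001]
contact_force: [-0.1, 0.1, 0.0]
grip_width: 1.0
gripper_force: 0.0
t 3.02 tcp [374.8 277.8  15.7] shift [-0.01  -0.015  0.018] (in goal axes [-0.01  -0.015  0.018] ) turn [0. 0. 0.] grip 88.0 0.0 F [-0.1  0.1  0. ]
t: 3.43
eef_pos: [374.9, 276.8, 15.3]
tcp_rot: [0.001, 3.141, 0.001]
contact_force: [-0.2, 0.2, 6.5]
grip_width: 0.682
gripper_force: 25.0
t: 3.85
eef_pos: [374.9, 276.8, 15.3]
tcp_rot: [0.001, 3.141, 0.001]
contact_force: [-1.7, 0.1, 8.0]
grip_width: 0.683
gripper_force: 25.0
```

Gripped at 60.1 mm. Lift and carry it to the block.

```bash
python3 -m jog '0 0 -.5 0 0 0 -1;0 0 -1 0 0 0 -1;0 0 -1 0 0 0 -1;0 0 -1 0 0 0 -1;0 0 -1 0 0 0 -1' | grep grip
python3 -m jog '-.62 -.57 0 0 0 0 -1;-.62 -.57 0 0 0 0 -1;-.62 -.57 0 0 0 0 -1;-.62 -.57 0 0 0 0 -1' | grep eef
python3 -m jog '-.62 -.57 0 0 0 0 -1;-.62 -.57 0 0 0 0 -1;-.62 -.57 0 0 0 0 -1;-.62 -.57 0 0 0 0 -1' | grep eef
python3 -m jog '-.62 -.57 0 0 0 0 -1;-.62 -.57 0 0 0 0 -1;-.62 -.57 0 0 0 0 -1;-.62 -.57 0 0 0 0 -1' | grep eef
python3 -m jog '-.62 -.57 0 0 0 0 -1;-.62 -.57 0 0 0 0 -1;-.62 -.57 0 0 0 0 -1;-.62 -.57 0 0 0 0 -1;-.62 -.57 0 0 0 0 -1' | grep -v tcp
python3 go.py 674 5 51 180
python3 - <<'E'
from h import *
W=shot('wrist','w2.png');o=manip.get_obs()['eef_pos']
print(proj(W,[o[0],o[1],o[2]+1]),[proj(W,[674+a,5+b,35]).round() for a in(-50,50) for b in(-50,50)])
E
```

```text
grip_width: 0.686
gripper_force: 25.0
eef_pos: [451.1, 205.7, 133.0]
eef_pos: [525.3, 137.5, 133.0]
eef_pos: [599.3, 69.6, 133.0]
t: 5.68
eef_pos: [669.9, 4.0, 132.7]
contact_force: [-1.0, -0.3, -2.0]
grip_width: 0.685
gripper_force: 25.0
t 5.68 tcp [669.9   4.  132.7] shift [-0.037  0.007  0.681] (in goal axes [-0.034  0.008  0.681] ) turn [ 0.001 -0.003 -0.001] grip 60.3 25.0 F [-1.  -0.3 -2. ]
[277.95823733 271.34643443] [array([204., 149.]), array([351., 149.]), array([211., 284.]), array([345., 284.])]
```

View pics/w2.png

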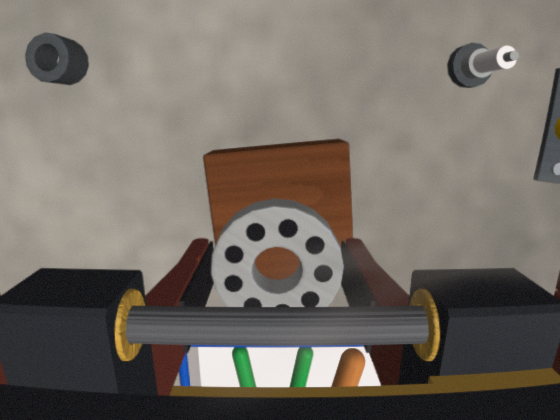

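The bearing is held level over the block, centred at about (278,268). The block's near edge at (205,154)–(348,140) matches the prediction. Lower and release.

```bash
python3 -m jog '-.025 .005 .3 0 0 0 -1;-.025 .005 .5 0 0 0 -1;-.025 .005 .6 0 0 0 -1;-.025 .005 .64 0 0 0 -1;-.025 .005 .64 0 0 0 -1' | grep -v tcp
python3 -m jog '0 0 0 0 0 0 -1;0 0 0 0 0 0 -1' | grep -v tcp
python3 go.py 675 5 50.5 180
```

```text
t: 6.15
eef_pos: [672.9, 4.8, 56.6]
contact_force: [0.2, 0.7, -1.0]
grip_width: 0.68
gripper_force: 25.0
t: 6.32
eef_pos: [676.0, 3.7, 59.4]
contact_force: [0.5, 0.1, -1.7]
grip_width: 0.684
gripper_force: 25.0
t 6.32 tcp [676.    3.7  59.4] shift [0.008 0.011 0.075] (in goal axes [0.008 0.011 0.075] ) turn [-0.     0.002 -0.   ] grip 60.2 25.0 F [ 0.5  0.1 -1.7]
```

```bash
python3 -m jog '0 0 .03 0 0 0 -1;0 0 .06 0 0 0 -1;0 0 .065 0 0 0 -1;0 0 .065 0 0 0 -1;0 0 .065 0 0 0 -1' | grep -v tcp
python3 go.py 675 5 50.5 180
```

```text
t: 6.73
eef_pos: [675.3, 3.3, 50.4]
contact_force: [0.4, 0.3, -0.1]
grip_width: 0.68
gripper_force: 25.0
t 6.73 tcp [675.3   3.3  50.4] shift [ 0.003  0.014 -0.001] (in goal axes [ 0.002  0.014 -0.001] ) turn [-0.  0. -0.] grip 59.9 25.0 F [ 0.4  0.3 -0.1]
```

```bash
python3 -m jog '0 0 0 0 0 0 1;0 0 0 0 0 0 1;0 0 0 0 0 0 1;0 0 0 0 0 0 1;0 0 0 0 0 0 1' | grep -v tcp
python3 -m jog '0 0 -.2 0 0 0 1;0 0 -.5 0 0 0 1;0 0 -.75 0 0 0 1;0 0 -.75 0 0 0 1'  | grep eef
python3 -m jog '.62 -.3 0 0 0 0 1;.62 -.3 0 0 0 0 1;.62 -.3 0 0 0 0 1;.62 -.3 0 0 0 0 1' | grep eef
python3 - <<'E'
from fit import *
T=shot('top');S=shot('side')
for P in (T,S): print(fit([P],[cyl(30,16,35)],(675,4,0),0))
E
python3 -m jog '.62 -.3 0 0 0 0 1;.62 -.3 0 0 0 0 1;.62 -.3 0 0 0 0 1;.62 -.3 0 0 0 0 1' | grep eef
python3 -m jog '.62 -.3 0 0 0 0 1;.62 -.3 0 0 0 0 1;.62 -.3 0 0 0 0 1;.62 -.3 0 0 0 0 1;.62 -.3 0 0 0 0 1' | grep eef
python3 go.py 451 -106 15 180
python3 - <<'E'
from h import *
W=shot('wrist','w3.png');o=manip.get_obs()['eef_pos']
print(proj(W,[451,-106,30]),[(d['pixel'],d['conf'],at(W,d['pixel'],0)) for d in manip.landmark_of(W,'brass_bush')])
E
```

```text
t: 7.15
eef_pos: [675.0, 3.4, 50.0]
contact_force: [1.3, -0.0, -0.5]
grip_width: 0.991
gripper_force: 0.0
eef_pos: [679.3, 3.1, 146.8]
eef_pos: [597.6, -32.9, 139.5]
(array([696.97265625,   8.65820312,   0.        ]), np.float64(0.9787632395420991))
(array([682.29985055,  10.96204118,   0.        ]), np.float64(0.41044579266684256))
eef_pos: [525.7, -68.7, 140.0]
eef_pos: [454.7, -104.9, 140.7]
t 8.67 tcp [ 454.7 -104.9  140.7] shift [ 0.034 -0.008  1.048] (in goal axes [ 0.03  -0.009  1.048] ) turn [-0.001  0.002 -0.   ] grip 88.1 0.0 F [ 0.9  0.5 -0.5]
[275.29047901 203.74330812] [([278.8, 194.3], 0.8, array([ 450.5884045 , -103.28043979,    0.        ]))]
```

View pics/w3.png

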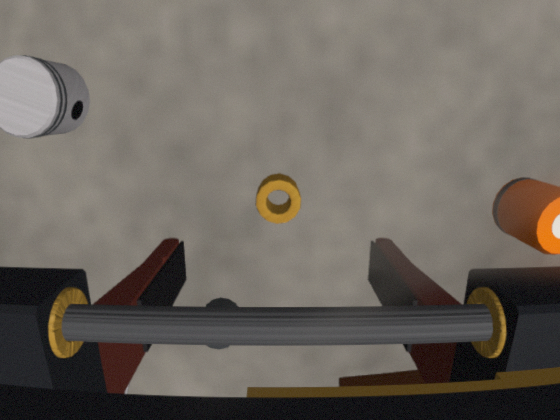

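The brass bush is at (278,200), within 3 px of the prediction, and is golden (the steel one is dark, at (221,322)). Descend and grip.

```bash
python3 -m jog '.015 0 .4 0 0 0 1;.015 0 .7 0 0 0 1;.015 0 .9 0 0 0 1;.015 0 1 0 0 0 1;.015 0 1 0 0 0 1' | grep eef
python3 -m jog '0 0 .045 0 0 0 1;0 0 .045 0 0 0 1;0 0 .045 0 0 0 1' | grep eef
python3 -m jog '0 0 0 0 0 0 -1;0 0 0 0 0 0 -1;0 0 0 0 0 0 -1;0 0 0 0 0 0 -1;0 0 0 0 0 0 -1' 20 | grep gri
python3 -m jog '0 0 0 0 0 0 -1;0 0 0 0 0 0 -1;0 0 0 0 0 0 -1;0 0 0 0 0 0 -1;0 0 0 0 0 0 -1'
python3 go.py 450 -104 15 180
```

```text
eef_pos: [449.8, -103.5, 17.4]
eef_pos: [451.2, -104.6, 15.3]
grip_width: 0.657
gripper_force: 0.0
t: 10.27
eef_pos: [449.9, -104.5, 14.7]
tcp_rot: [-0.001, -3.141, 0.0]
contact_force: [0.4, 0.4, 0.6]
grip_width: 0.38
gripper_force: 20.0
t 10.27 tcp [ 449.9 -104.5   14.7] shift [-0.001  0.004 -0.003] (in goal axes [-0.001  0.004 -0.003] ) turn [-0. -0. -0.] grip 33.4 20.0 F [0.4 0.4 0.6]
```

```bash
python3 -m jog '0 0 -.4 0 0 0 -1;0 0 -.8 0 0 0 -1;0 0 -1 0 0 0 -1;0 0 -1 0 0 0 -1;0 0 -1 0 0 0 -1' | grep grip
python3 -m jog '-.625 .3 0 0 0 0 -1;-.625 .3 0 0 0 0 -1;-.625 .3 0 0 0 0 -1;-.625 .3 0 0 0 0 -1' | grep eef
python3 - <<'E'
from fit import *
T=shot('top');S=shot('side')
v=[1]
for P in (T,S): print(fit([P],[cyl(30,16,35)],(675,4,0),0,v))
cv2.imwrite('pics/b.png',np.hstack(v[1:]))
E
python3 -m jog '-.625 .3 0 0 0 0 -1;-.625 .3 0 0 0 0 -1;-.625 .3 0 0 0 0 -1;-.625 .3 0 0 0 0 -1' | grep eef
python3 -m jog '-.4 .2 0 0 0 0 -1;-.4 .2 0 0 0 0 -1;-.4 .2 0 0 0 0 -1;-.4 .2 0 0 0 0 -1;-.4 .2 0 0 0 0 -1' | grep eef
python3 go.py 675 3.4 66 180
python3 - <<'E'
from h import *
W=shot('wrist','w4.png');o=manip.get_obs()['eef_pos']
print(proj(W,[675,3.4,51]),proj(W,[o[0],o[1],o[2]+15]),[(d['pixel'],d['conf'],at(W,d['pixel'],35)) for d in manip.landmark_of(W,'bearing')])
E
```

```text
grip_width: 0.382
gripper_force: 20.0
eef_pos: [525.4, -67.5, 132.7]
(array([674.22691502,   3.97196212,   0.        ]), np.float64(0.2611397593547534))
(array([680.31414516,   9.81104413,   0.        ]), np.float64(0.2264671130366286))
eef_pos: [600.0, -32.4, 133.6]
eef_pos: [645.4, -9.4, 133.9]
t 11.87 tcp [645.4  -9.4 133.9] shift [-0.249  0.107  0.565] (in goal axes [-0.247  0.107  0.566] ) turn [-0.    -0.002 -0.001] grip 33.7 20.0 F [-0.4  0.4 -1.8]
[295.2529632  261.56862467] [276.52039914 287.71386394] [([293.3, 252.8], 0.76, array([674.7972713 ,   2.74769005,  35.        ]))]
```

View pics/w4.png

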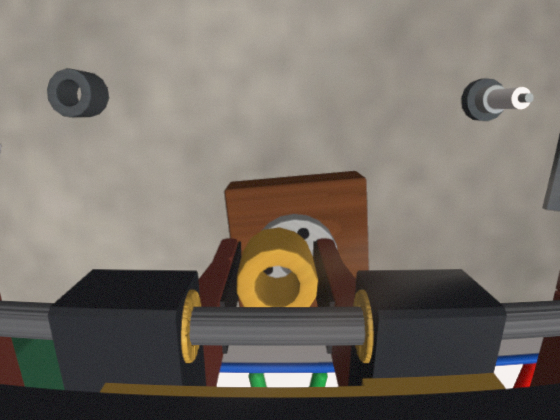

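The bush is held upright at (277,283). The bearing is on the block, centred at about (298,261). The network gives (674.8,2.7), which agrees with the release pose (675,3.4).

```bash
python3 -m jog '-.225 .1 0 0 0 0 -1;-.225 .1 0 0 0 0 -1;-.225 .1 .2 0 0 0 -1;-.225 .1 .4 0 0 0 -1;-.225 .1 .48 0 0 0 -1' | grep eef
python3 -m jog '0 0 0 0 0 0 -1;0 0 0 0 0 0 -1;0 0 0 0 0 0 -1;0 0 0 0 0 0 -1' | grep eef
python3 go.py 675 3.4 66.5 180
```

```text
eef_pos: [672.3, 3.1, 74.4]
eef_pos: [676.1, 3.2, 78.7]
t 12.72 tcp [676.1   3.2  78.7] shift [0.009 0.002 0.101] (in goal axes [0.009 0.002 0.101] ) turn [-0.     0.002 -0.   ] grip 33.5 20.0 F [ 0.1  0.2 -1.3]
```

```bash
python3 -m jog '.005 0 .05 0 0 0 -1;.005 0 .085 0 0 0 -1;.005 0 .095 0 0 0 -1;.005 0 .095 0 0 0 -1;.005 0 .095 0 0 0 -1' | grep -v tcp
python3 -m jog '0 0 .005 0 0 0 -1;0 0 .005 0 0 0 -1;0 0 .005 0 0 0 -1' | grep -v tcp
python3 go.py 675 3.4 66 180
```

```text
t: 13.13
eef_pos: [674.2, 3.5, 65.7]
contact_force: [-1.2, -0.6, 0.8]
grip_width: 0.38
gripper_force: 20.0
t: 13.38
eef_pos: [674.2, 3.5, 65.7]
contact_force: [-2.7, 0.4, 5.0]
grip_width: 0.382
gripper_force: 20.0
t 13.38 tcp [674.2   3.5  65.7] shift [-0.006 -0.001 -0.003] (in goal axes [-0.006 -0.001 -0.003] ) turn [-0. -0. -0.] grip 33.6 20.0 F [-2.7  0.4  5. ]
```

```bash
python3 -m jog '0 0 0 0 0 0 1;0 0 0 0 0 0 1;0 0 0 0 0 0 1;0 0 0 0 0 0 1;0 0 0 0 0 0 1' | grep -v tcp
python3 -m jog '0 0 -.2 0 0 0 1;0 0 -.4 0 0 0 1;0 0 -.62 0 0 0 1;0 0 -.62 0 0 0 1'  | grep eef
python3 -m jog '.6 .26 0 0 0 0 1;.6 .26 0 0 0 0 1;.6 .26 0 0 0 0 1;.6 .26 0 0 0 0 1' | grep eef
python3 -m jog '.6 .26 0 0 0 0 1;.6 .26 0 0 0 0 1;.6 .26 0 0 0 0 1;.6 .26 0 0 0 0 1' | grep eef
python3 -m jog '.6 .26 0 0 0 0 1;.6 .26 0 0 0 0 1;.6 .26 0 0 0 0 1;.6 .26 0 0 0 0 1;.6 .26 0 0 0 0 1' | grep eef
python3 -m jog '0 0 0 0 0 .355 1;0 0 0 0 0 .355 1;0 0 0 0 0 .355 1;0 0 0 0 0 .355 1;0 0 0 0 0 .355 1' | grep eef
python3 -m jog '0 0 0 0 0 .355 1;0 0 0 0 0 .355 1;0 0 0 0 0 .355 1;0 0 0 0 0 .355 1;0 0 0 0 0 .355 1' | grep eef
python3 -m jog '0 0 0 0 0 .355 1;0 0 0 0 0 .355 1;0 0 0 0 0 .355 1;0 0 0 0 0 .355 1;0 0 0 0 0 .355 1' | grep eef
python3 go.py 460 97 25 84.3
python3 - <<'E'
from fit import *
T=shot('top','top2.png');S=shot('side','side2.png');W=shot('wrist','w5.png')
a=T['img'][100:210,190:400];b=S['img'][100:210,250:460]
cv2.imwrite('pics/c.png',np.vstack([cv2.resize(np.hstack([a,b]),None,fx=1.33,fy=1.33),cv2.resize(W['img'],(559,420))[:]]))
print(proj(W,[460,97,58]),[(d['pixel'],d['conf'],at(W,d['pixel'],0)) for d in manip.landmark_of(W,'filter')])
for P in (T,S): print(fit([P],[cyl(30,16,35)],(675,4,0),0),fit([P],[cyl(17,30,51)],(675,4,0),0))
E
```

```text
t: 13.8
eef_pos: [674.4, 3.4, 64.9]
contact_force: [0.1, 0.3, 0.6]
grip_width: 0.718
gripper_force: 0.0
eef_pos: [677.9, 3.2, 144.8]
eef_pos: [599.7, 35.5, 138.7]
eef_pos: [529.8, 66.2, 139.3]
eef_pos: [461.5, 96.9, 140.1]
eef_pos: [461.9, 96.5, 139.8]
eef_pos: [461.9, 96.5, 139.8]
eef_pos: [461.9, 96.5, 139.8]
t 16.47 tcp [461.9  96.5 139.8] shift [ 0.002 -0.019  0.957] (in goal axes [ 0.003 -0.016  0.957] ) turn [ 0.002 -0.    -0.007] grip 88.2 0.0 F [ 0.7  0.1 -0.2]
[275.8499456  217.95267145] [([270.0, 196.6], 0.75, array([455.41335426,  98.82685926,   0.        ]))]
(array([676.29275918,   2.45463991,   0.        ]), np.float64(0.06657080470788734)) (array([677.72014618,   3.3813324 ,   0.        ]), np.float64(0.25575472622196105))
(array([681.76586866,  11.20063567,   0.        ]), np.float64(0.1394214930486921)) (array([673.30004673,  -1.48335649,   0.        ]), np.float64(0.14326241134751772))
```

View pics/c.png

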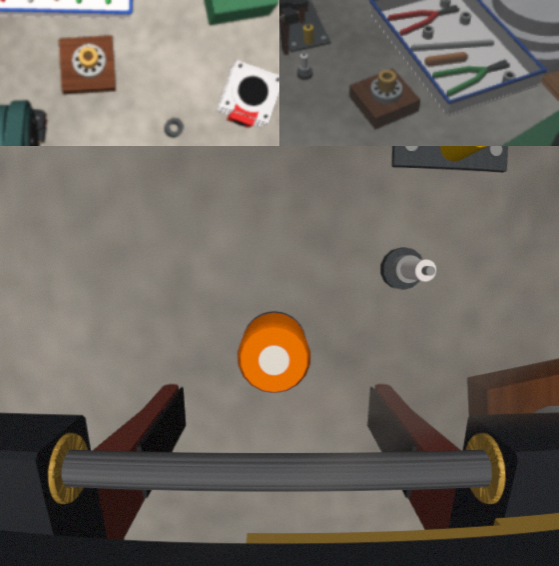

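Brass bush and bearing are stacked and centred on the block (top view (89,58)). The filter's white spot is at (274,214), 2–4 px from the prediction. Pick the filter.

```bash
python3 -m jog '.015 -.018 .3 0 0 0 1;.015 -.018 .6 0 0 0 1;.015 -.018 .8 0 0 0 1;.015 -.018 .9 0 0 0 1;.015 -.018 .9 0 0 0 1' | grep eef
python3 -m jog '0 0 0 0 0 0 -1;0 0 0 0 0 0 -1;0 0 0 0 0 0 -1;0 0 0 0 0 0 -1;0 0 0 0 0 0 -1' 20 | grep gri
python3 -m jog '0 0 0 0 0 0 -1;0 0 0 0 0 0 -1;0 0 0 0 0 0 -1;0 0 0 0 0 0 -1' | grep -v tcp
python3 go.py 614.5 301.5 38 84.3
```

```text
eef_pos: [455.3, 98.8, 29.0]
grip_width: 0.662
gripper_force: 0.0
t: 17.83
eef_pos: [457.9, 99.2, 32.2]
contact_force: [1.4, 0.3, 7.0]
grip_width: 0.566
gripper_force: 20.0
t 17.83 tcp [457.9  99.2  32.2] shift [ 1.81   1.126 -0.044] (in goal axes [ 1.807  1.132 -0.048] ) turn [ 0.002 -0.    -0.002] grip 49.8 20.0 F [1.4 0.3 7. ]
```

```bash
python3 -m jog '0 0 -.3 0 0 0 -1;0 0 -.6 0 0 0 -1;0 0 -.9 0 0 0 -1;0 0 -.9 0 0 0 -1;0 0 -.9 0 0 0 -1' | grep gri
python3 -m jog '.6 .375 0 0 0 0 -1;.6 .375 0 0 0 0 -1;.6 .375 0 0 0 0 -1;.6 .375 0 0 0 0 -1' | grep eef
python3 -m jog '.6 .375 0 0 0 0 -1;.6 .375 0 0 0 0 -1;.6 .375 0 0 0 0 -1;.6 .375 0 0 0 0 -1' | grep eef
python3 -m jog '.5 .37 0 0 0 0 -1;.5 .37 0 0 0 0 -1;.5 .37 0 0 0 0 -1;.5 .37 0 0 0 0 -1;.5 .37 0 0 0 0 -1' | grep eef
python3 go.py 614.5 301.5 39 84.3
python3 - <<'E'
from h import *
W=shot('wrist','w6.png');o=manip.get_obs()['eef_pos'];s,c=np.sin(-.1),np.cos(-.1)
print(proj(W,[o[0],o[1],o[2]+26]),[proj(W,[614.5-s*b,301.5+c*b,46]).round() for b in (-70,70)],[proj(W,[614.5+c*a+s*85,301.5+s*a-c*85,6]).round() for a in (-45,45)])
E
```

```text
grip_width: 0.559
gripper_force: 20.0
eef_pos: [508.6, 167.4, 137.5]
eef_pos: [560.2, 233.5, 137.5]
eef_pos: [608.7, 286.3, 138.0]
t 19.33 tcp [608.7 286.3 138. ] shift [0.133 0.039 0.824] (in goal axes [0.131 0.036 0.825] ) turn [-0.003  0.002 -0.002] grip 49.3 20.0 F [-0.5  0.2 -1.4]
[279.59348029 297.94054846] [array([285., 286.]), array([286.,  84.])] [array([231., 280.]), array([337., 280.])]
```

View pics/w6.png

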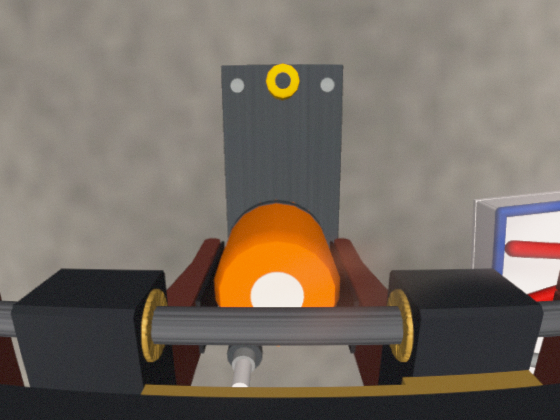

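The far pillar is at (283,81), predicted (286,84). The filter spot is at (277,296), predicted (280,298). Both show the same small bias, so I proceed.

```bash
python3 -m jog '.115 .012 0 0 0 0 -1;.115 .012 .2 0 0 0 -1;.115 .012 .5 0 0 0 -1;.115 .012 .7 0 0 0 -1;.115 .012 .76 0 0 0 -1' | grep eef
python3 -m jog '0 0 0 0 0 0 -1;0 0 0 0 0 0 -1;0 0 0 0 0 0 -1;0 0 0 0 0 0 -1' | grep eef
python3 go.py 614.5 301.5 38.5 84.3
```

```text
eef_pos: [610.2, 300.6, 44.1]
eef_pos: [615.3, 302.5, 50.4]
t 20.13 tcp [615.3 302.5  50.4] shift [-0.009 -0.006  0.099] (in goal axes [-0.009 -0.006  0.099] ) turn [ 0.002 -0.001 -0.002] grip 48.9 20.0 F [-0.1  0.5 -2. ]
```

```bash
python3 -m jog '-.005 -.004 .04 0 0 0 -1;-.005 -.004 .07 0 0 0 -1;-.005 -.004 .09 0 0 0 -1;-.005 -.004 .095 0 0 0 -1;-.005 -.004 .095 0 0 0 -1' | grep -v tcp
python3 -m jog '0 0 .005 0 0 0 -1;0 0 .005 0 0 0 -1;0 0 .005 0 0 0 -1' | grep -v tcp
python3 go.py 614.5 301.5 38.5 84.3
```

```text
t: 20.55
eef_pos: [613.4, 301.4, 38.1]
contact_force: [-2.7, -0.9, 8.1]
grip_width: 0.565
gripper_force: 20.0
t: 20.8
eef_pos: [613.4, 301.4, 38.1]
contact_force: [-3.3, -2.0, 12.4]
grip_width: 0.561
gripper_force: 20.0
t 20.80 tcp [613.4 301.4  38.1] shift [ 0.002  0.009 -0.003] (in goal axes [ 0.002  0.009 -0.003] ) turn [ 0.    -0.    -0.002] grip 49.4 20.0 F [-3.3 -2.  12.4]
```

```bash
python3 -m jog '0 0 0 0 0 0 1;0 0 0 0 0 0 1;0 0 0 0 0 0 1;0 0 0 0 0 0 1;0 0 0 0 0 0 1' | grep -v tcp
python3 -m jog '0 0 -.2 0 0 0 1;0 0 -.5 0 0 0 1;0 0 -.85 0 0 0 1;0 0 -.85 0 0 0 1;0 0 -.85 0 0 0 1'  | grep eef
for i in 1 2 3 4 5 6; do python3 -m jog '-.84 -.253 0 0 0 0 1;-.84 -.253 0 0 0 0 1;-.84 -.253 0 0 0 0 1;-.84 -.253 0 0 0 0 1' | grep eef; done
for i in 1 2 3; do python3 -m jog '0 0 0 0 0 -.281 1;0 0 0 0 0 -.281 1;0 0 0 0 0 -.281 1;0 0 0 0 0 -.281 1;0 0 0 0 0 -.281 1' | grep eef; done
python3 go.py 372 -281 25 160.2
python3 - <<'E'
from fit import *
T=shot('top','top3.png');S=shot('side','side3.png');W=shot('wrist','w7.png')
print(proj(W,[372.5,-281,48]),[(d['pixel'],d['conf'],at(W,d['pixel'],0)) for d in manip.landmark_of(W,'piston')])
v=[1]
for P in (T,S): print(fit([P],[cyl(25,58,6)],(614,301,0),0,v),fit([P],[cyl(30,16,35)],(675,4,0),0,v),fit([P],[cyl(17,30,51)],(675,4,0),0,v))
a=np.vstack([np.hstack(v[1:4]),np.hstack(v[4:7])])
cv2.imwrite('pics/d.png',cv2.resize(np.hstack([a,cv2.resize(W['img'],(533,400))]),(800,282)))
E
```

```text
t: 21.22
eef_pos: [613.3, 301.3, 35.9]
contact_force: [0.6, -0.2, -0.6]
grip_width: 0.899
gripper_force: 0.0
eef_pos: [615.6, 302.2, 141.4]
eef_pos: [568.7, 200.0, 136.0]
eef_pos: [529.3, 104.2, 136.7]
eef_pos: [490.2, 7.9, 137.3]
eef_pos: [451.1, -89.1, 137.7]
eef_pos: [411.7, -186.7, 138.1]
eef_pos: [371.8, -284.5, 138.3]
eef_pos: [371.9, -279.7, 137.9]
eef_pos: [371.4, -280.3, 138.1]
eef_pos: [371.1, -280.7, 138.2]
t 24.88 tcp [ 371.1 -280.7  138.2] shift [-0.008 -0.     0.943] (in goal axes [-0.008  0.     0.943] ) turn [ 0.    -0.    -0.003] grip 88.2 0.0 F [ 0.2 -0.  -0.1]
[277.93353179 218.82465669] [([276.3, 204.2], 0.66, array([ 373.5855639 , -282.63376868,    0.        ]))]
(array([614.28263572, 301.55437601,   0.        ]), np.float64(0.04292120435618196)) (array([676.15298407,   2.33233783,   0.        ]), np.float64(0.06286690148361618)) (array([674.69746818,   2.32145552,   0.        ]), np.float64(0.20240137221269294))
(array([614., 301.,   0.]), np.float64(1.0)) (array([681.12520681,  11.43491277,   0.        ]), np.float64(0.15824161339220988)) (array([673.30589783,  -1.42650184,   0.        ]), np.float64(0.1402364902199138))
```

View pics/d.png

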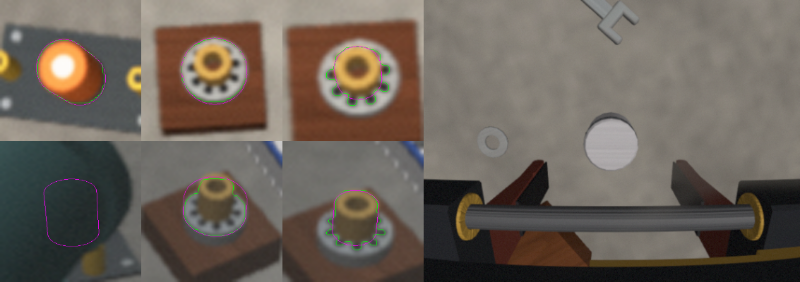

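Filter is at (614.3,301.6), on target. The stack is fine. The piston is centred between the fingers. Pick it.

```bash
python3 -m jog '0 0 .3 0 0 0 1;0 0 .6 0 0 0 1;0 0 .8 0 0 0 1;0 0 .92 0 0 0 1;0 0 .92 0 0 0 1' | grep eef
python3 -m jog '0 0 0 0 0 0 -1;0 0 0 0 0 0 -1;0 0 0 0 0 0 -1;0 0 0 0 0 0 -1;0 0 0 0 0 0 -1' 20 | grep gri
python3 -m jog '0 0 0 0 0 0 -1;0 0 0 0 0 0 -1;0 0 0 0 0 0 -1;0 0 0 0 0 0 -1' | grep -v tcp
python3 -m jog '0 0 -.3 0 0 0 -1;0 0 -.6 0 0 0 -1;0 0 -.8 0 0 0 -1;0 0 -.8 0 0 0 -1;0 0 -.8 0 0 0 -1' | grep gri
python3 go.py 518.6 -254.8 28 160.2
```

```text
eef_pos: [368.8, -280.0, 25.3]
grip_width: 0.66
gripper_force: 1.1
t: 26.25
eef_pos: [370.8, -281.9, 28.8]
contact_force: [0.1, 1.9, 7.1]
grip_width: 0.637
gripper_force: 20.0
grip_width: 0.635
gripper_force: 20.0
t 26.67 tcp [ 371.  -282.4  125.1] shift [-1.075  0.639  0.811] (in goal axes [-1.08   0.633  0.809] ) turn [-0.001  0.002 -0.002] grip 55.9 20.0 F [ 0.4  0.  -2.4]
```

```bash
for i in 1 2; do python3 -m jog '-.54 .32 0 0 0 0 -1;-.54 .32 0 0 0 0 -1;-.54 .32 0 0 0 0 -1;-.54 .32 0 0 0 0 -1' | grep eef; done
python3 -m jog '0 0 .2 0 0 0 -1;0 0 .4 0 0 0 -1;0 0 .6 0 0 0 -1;0 0 .65 0 0 0 -1;0 0 .65 0 0 0 -1' | grep eef
python3 -m jog '0 0 0 0 0 0 -1;0 0 0 0 0 0 -1;0 0 0 0 0 0 -1;0 0 0 0 0 0 -1' | grep -v tcp
python3 go.py 518.6 -254.8 29 160.2
python3 - <<'E'
from h import *
W=shot('wrist','w8.png');o=manip.get_obs()['eef_pos'];s,c=np.sin(-.345),np.cos(-.345)
g=lambda x,y,z:proj(W,[625+c*x-s*y,-293+s*x+c*y,z]).round()
print('piston top',proj(W,[o[0],o[1],o[2]+19.2]),'flange top edge',g(-57,-22,46),g(-57,22,46))
print('steel bush top',proj(W,[560,-155.6,30]))
E
```

```text
eef_pos: [444.6, -266.8, 122.1]
eef_pos: [517.7, -253.2, 122.3]
eef_pos: [514.4, -252.6, 43.5]
t: 28.08
eef_pos: [519.0, -254.3, 47.2]
contact_force: [0.6, -0.8, -2.1]
grip_width: 0.632
gripper_force: 20.0
t 28.08 tcp [ 519.  -254.3   47.2] shift [ 0.002 -0.005  0.151] (in goal axes [ 0.002 -0.005  0.151] ) turn [-0.     0.001 -0.002] grip 55.6 20.0 F [ 0.6 -0.8 -2.1]
piston top [277.73928913 291.28363976] flange top edge [233. 373.] [321. 373.]
steel bush top [485.17486157 264.05728568]
```

View pics/w8.png

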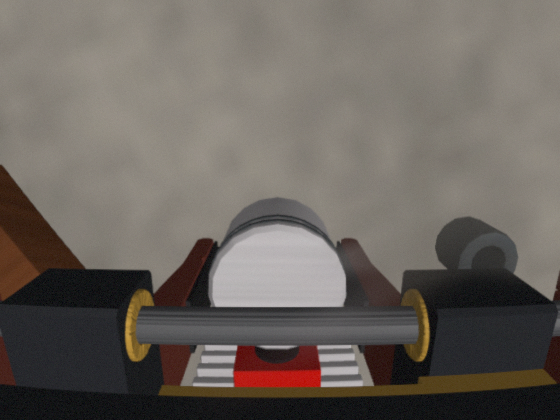

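The piston (278,288) lines up with the red flange, columns 236–320. The steel bush at (490,258) is clear. Lower and release.

```bash
python3 -m jog '0 -.004 .05 0 0 0 -1;0 -.004 .09 0 0 0 -1;0 -.004 .13 0 0 0 -1;0 -.004 .15 0 0 0 -1;0 -.004 .15 0 0 0 -1' | grep -v tcp
python3 -m jog '0 0 .005 0 0 0 -1;0 0 .005 0 0 0 -1;0 0 .005 0 0 0 -1' | grep -v tcp
python3 go.py 518.6 -254.8 29 160.2
```

```text
t: 28.55
eef_pos: [518.1, -254.2, 28.3]
contact_force: [-3.1, 1.1, 8.3]
grip_width: 0.636
gripper_force: 20.0
t: 28.8
eef_pos: [518.1, -254.2, 28.3]
contact_force: [-2.8, 1.6, 14.1]
grip_width: 0.632
gripper_force: 20.0
t 28.80 tcp [ 518.1 -254.2   28.3] shift [-0.006 -0.004 -0.006] (in goal axes [-0.006 -0.004 -0.006] ) turn [-0.     0.    -0.002] grip 55.6 20.0 F [-2.8  1.6 14.1]
```

Release, lift, retreat toward the centre, and check everything.

```bash
python3 -m jog '0 0 -.01 0 0 0 1;0 0 -.01 0 0 0 1;0 0 -.01 0 0 0 1;0 0 -.01 0 0 0 1;0 0 -.01 0 0 0 1' | grep -v tcp
python3 -m jog '0 0 -.3 0 0 0 1;0 0 -.6 0 0 0 1;0 0 -1 0 0 0 1;0 0 -1 0 0 0 1;0 0 -1 0 0 0 1'  | grep eef
python3 -m jog '.95 .2 -.2 0 0 0 1;.95 .2 -.2 0 0 0 1;.95 .2 -.2 0 0 0 1;.95 .2 -.2 0 0 0 1;.95 .2 -.2 0 0 0 1' | grep eef
python3 -m jog '0 1 0 0 0 0 1;0 1 0 0 0 0 1;0 1 0 0 0 0 1;0 1 0 0 0 0 1;0 1 0 0 0 0 1' | grep eef
python3 -m jog '0 1 0 0 0 0 1;0 1 0 0 0 0 1;0 1 0 0 0 0 1;0 1 0 0 0 0 1;0 1 0 0 0 0 1' | grep eef
python3 - <<'E'
from fit import *
T=shot('top','top4.png');S=shot('side','side4.png')
for P in (T,S): print([fit([P],[cyl(r,h,z)],q,0) for r,h,z,q in((28,48,0,(518,-254,0)),(25,58,6,(614,301,0)),(30,16,35,(675,4,0)),(17,30,51,(675,4,0)),(17,30,0,(560,-156,0)),(16,12,0,(564,145,0)))])
cv2.imwrite('pics/e.png',np.hstack([cv2.resize(T['img'][120:300,90:420],None,fx=1.2,fy=1.2),cv2.resize(S['img'][80:296,210:430],None,fx=1,fy=1)]))
E
```

```text
t: 29.22
eef_pos: [518.1, -254.2, 28.2]
contact_force: [-0.4, -0.1, 1.2]
grip_width: 0.972
gripper_force: 0.0
eef_pos: [520.4, -255.6, 151.7]
eef_pos: [416.9, -191.1, 171.3]
eef_pos: [461.6, -78.9, 171.5]
eef_pos: [502.3, 32.8, 171.7]
[(array([ 519.4706099 , -254.34203291,    0.        ]), np.float64(0.08084386400888277)), (array([614.28050043, 301.49947221,   0.        ]), np.float64(0.05350867852198915)), (array([677.80334473,   2.37036133,   0.        ]), np.float64(0.4880914236889886)), (array([681.98188666,   3.88356425,   0.        ]), np.float64(0.3809683177153057)), (array([ 561.01397747, -155.54284989,    0.        ]), np.float64(0.05834752981260649)), (array([564., 145.,   0.]), np.float64(1.0))]
[(array([ 518.51185012, -257.31816912,    0.        ]), np.float64(0.03662341345812947)), (array([635.04507446, 311.57052612,   0.        ]), np.float64(0.7260906870833608)), (array([681.39652251,  11.35516238,   0.        ]), np.float64(0.14970690904300865)), (array([673.27147978,  -1.48915366,   0.        ]), np.float64(0.1420885033490722)), (array([ 560.31950712, -157.4591074 ,    0.        ]), np.float64(0.04983249581239535)), (array([564.84815281, 144.34226032,   0.        ]), np.float64(0.19197166469893745))]
```

View pics/e.png

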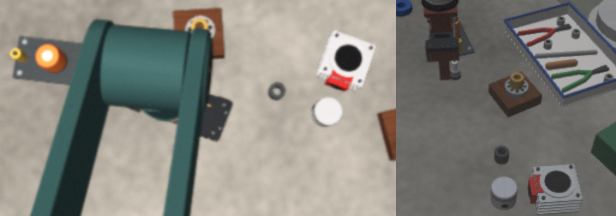

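The piston is at (519,-255), squarely before the flange. The stack, filter, steel bush and spark plug are all in place, and the arm is clear at z = 172. Hand in.

```bash
python3 -m jog '0 0 0 0 0 0 1;0 0 0 0 0 0 1;0 0 0 0 0 0 1' | grep contact; python3 -c "
from rig import manip
print(manip.finish_job())"
```

```text
contact_force: [0.7, 0.0, -0.1]
the job is handed in; nothing more can be done
None
```

I handed the job in at about 31 s of the 104 s allowed: the bearing and brass bush are stacked on the wooden block, the piston stands in front of the red flange and the filter stands between the pillars, all measured within a few millimetres of target; the steel bush measured unmoved, the spark plug looked undisturbed, and no verdict was returned.

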